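# Set the shelf out for game night

## Robot

A 7-joint arm with a two-finger parallel gripper is mounted at the origin on the work surface. World frame = base frame: x ahead of the robot, y to its left, z up, the work surface at z = 0. Lengths are in m, angles in rad, forces in N, time in s.
With the tool pointing down it reaches from about 0.4 to 0.9 m from the base axis. Payload 5.5 kg.
Tool frame: the origin (TCP) lies midway between the tips of the shut fingers; the grasp point (between the pads) lies grip_point_offset behind it (grip_point_offset is the distance from the TCP to the grasp point, in m); z points along the fingers, y is the line along which they close (so a half turn about z gives the same grasp; the last joint's range is limited). The gripper opens to 85 mm and grips with 20 to 120 N. Pads are 22 mm wide; open, the fingers measure 114 mm over their backs; the gripper's body (76 mm by 85 mm) begins 54 mm behind the grasp point. The pads swing forward as they close: fully open they stand 13 mm farther back than shut.
Start: joints at [1.441, 0.501, -0.427, 1.55, 0.221, 1.138, -0.21], TCP at [0.249, -0.6, 0.231] pointing down, gripper open.
Joint ranges: [-2.88, 2.88], [-0.31, 2.03], [-1.54, 1.56], [0.2, 2.42], [-1.41, 4.55], [0.19, 2.02], [-2.57, 2.57]. Speed limits (rad/s): [2.57, 2.57, 3.14, 3.14, 3.14, 3.14, 3.14].

## Interface

Orientations are given as a unit quaternion [x, y, z, w].
In Python, from cell import * gives the robot as it stands. Calls block until the motion is done:
- movep(position, orientation): joint-space move of the TCP to a pose.
- line_to(position, rot=None, velocity=0.15, force_limit=None): straight line of the TCP; rot=None keeps the orientation; velocity is the mean speed in m/s. With force_limit (N) it stops when the force on the tool has changed by that much, and returns True; else False.
- move_j(angles): joint-space move.
- open_gripper() and close_gripper(): open the fingers fully, or close them until they stop; the grip force is fixed at half the most.
- dwell(seconds).
- inverse_kinematics(position, orientation): joint angles nearest the present ones, or None.
- get_state(): the state.
- grab_frame(name): name is "side" or "top"; returns a dict with "pixels" (384x512x3 uint8, red, green, blue), "fovy" (degrees; the focal length in pixels is half the picture's height over the tangent of half this angle, whatever the lens; pixels are square), "cx", "cy" (the principal point, pixels), "cam_to_world" (4x4, takes a point from camera to world coordinates). Camera axes: x right, y down, z forward; pixel columns grow to the right and rows downward; lengths in m; the calibration is good to about 2 mm. A picture is of the moment at which its call begins. There is no depth.
A pose or a line that the arm cannot do raises Unreachable and nothing moves.
- finish_job(): hands the job in; it is judged then, once.
The state is a dict: "t": time; "q": joint angles; "joint_vel": joint speeds; "joint_efforts": joint torques, N m; "ee_pos": TCP position; "eef_rot": TCP orientation; "force": force on the tool from outside, world axes, zero at the start; "ft_torque": the same for the moment, N m; "finger_gap": finger opening in m; "gripper_force": force on a finger pad.
Only numpy, scipy, OpenCV 4.12 (cv2) and the standard library are available. Lean on these libraries where they do the work, as an engineer would, in place of code of your own. Each camera call takes 0.05 s, during which the arm holds its last target. There are 200 camera calls.

## Task

Set the shelf out for tonight's game: lay the black case flat on the middle of the shut tin's lid, lengthways along it, and stand the wooden pawn upright on the middle of the case. Put the larger die on the mat midway between the dice tower and the bowl, in line with their centres, and the smaller die straight in front of the tower's mouth, its centre about 6 cm out from the front face. Leave the mug and the cactus where they are.

Things in the scene. Friction and masses are not known exactly. Their poses are not given: they have to be found in the camera images.
- case: Black plastic case, loose, lying flat: 72 (its x, long) x 44 (y) x 22 mm (z), with a small steel spring clip lying against one short end (its -x end, adds 4 mm). Origin: centre of its underside; z up.
- pawn: Turned wooden playing pawn, loose, standing upright, 60 mm tall: round foot 30 mm across and 6 mm high, tapering to a straight round shaft 18 mm across from 11 to 40 mm height, then a head 25 mm across. Origin: centre of its underside; z up along its axis.
- large_die: The larger of two white acrylic dice with black pips, loose: a cube of 34 mm. Origin: the centre of the cube; axes square to its faces.
- small_die: The smaller of two white acrylic dice with black pips, loose: a cube of 18 mm. Origin: the centre of the cube; axes square to its faces.
- tin: Flat stainless steel tin with its hinged lid shut, fixed: 112 (its x, long) x 78 (y) mm, flat lid top 36 mm above the shelf. Two hinge knuckles on its +y long side, a catch on its -y side. Origin: centre of its underside.
- tower: Grey plastic dice tower, an upright hollow box open at the top, fixed on the grey mat: 80 deep (its x) x 90 wide (y) x 130 mm tall. The mouth, an opening 60 wide x 45 mm high at its foot, is in its front face, which is 40 mm from the origin towards its own -x (roughly towards the robot). Origin: centre of its underside, on the mat (2 mm above the shelf).
- bowl: Small white ceramic bowl, fixed on the grey mat, 90 mm across the rim, 40 mm tall. Origin: centre of its underside, on the mat. The centres of tower and bowl are 250 mm apart; either may be on the left.
- mat: Thin grey fabric-faced mat, fixed, 180 (its x) x 380 (y) x 2 mm thick, on which tower and bowl stand; their centres are at its x = +40 mm, y = +125 and -125 mm (either way round). Its -x long edge is the one nearer the robot. Origin: centre of its underside, on the shelf.
- mug: Bystander: blue ceramic mug with a handle, loose, 80 mm across, 90 mm tall. Origin: centre of its underside.
- cactus: Bystander: terracotta pot 80 mm across with a green cactus, loose, 118 mm tall in all. Origin: centre of its underside.

How it is judged:
At the end, for the whole second after the job is handed in: Case flat on the lid, centred within 12 mm, lengthways within 0.2 rad; pawn upright on it within 12 mm of its middle; large die flat within 15 mm each way of the midpoint of tower and bowl; small die flat, centre 45 to 75 mm out from the tower's front, within 15 mm sideways; all at rest (horizontal distance between case and tin below 0.012 m and angle between the x axis of case and the x axis of tin, either way round below 0.2 rad and angle between each of case, pawn's own z axis and vertical below 0.1 rad and z of case in the frame of tin between 0.032 and 0.04 m and linear speed of each of case, pawn, large_die, small_die below 0.02 m/s and angular speed of each of case, pawn, large_die, small_die below 0.2 rad/s and horizontal distance between pawn and case below 0.012 m and z of pawn in the frame of case between 0.018 and 0.026 m and x of large_die in the frame of mat between 0.025 and 0.055 m and y of large_die in the frame of mat between -0.015 and 0.015 m and height (world z) of large_die between 0.015 and 0.0215 m and x of small_die in the frame of tower between -0.115 and -0.085 m and y of small_die in the frame of tower between -0.015 and 0.015 m and height (world z) of small_die between 0.008 and 0.0135 m); the robot touches nothing.
It fails at once if the mug was moved more than 20 mm or tipped (distance of mug from where it was at the start of the episode above 0.02 m or angle between mug's own z axis and vertical above 0.25 rad).
It fails at once if the cactus was moved more than 20 mm or tipped (distance of cactus from where it was at the start of the episode above 0.02 m or angle between cactus's own z axis and vertical above 0.25 rad).
It also fails if it takes over 122 s, if anything falls off the work surface, if the arm or the gripper's body presses on something with over 40 N, if the wrist force passes 120 N, or if a joint passes its speed limit or range.

## Working session

There is one attempt and no reset: what is moved stays moved. The work goes in short steps, each a Python script; the robot and the scene stay as the last script left them, time stands still between calls to the robot, and variables do not carry over. Pictures are saved under pics/ and viewed, at most 14 in all, crops included, and the job is handed in when it is done.

```bash
mkdir -p pics; ls; python3 - <<'E'
from cell import *
import cv2,numpy as np
for n in("top","side"):
    f=grab_frame(n); cv2.imwrite(f"pics/{n}0.png",f["pixels"][:,:,::-1]); 
    print(n,f["fovy"],f["cx"],f["cy"],np.round(f["cam_to_world"],3).tolist())
    np.save(f"{n}0.npy",f,allow_pickle=True)
s=get_state();print(s); 
try: print(grip_point_offset)
except Exception as e: print(e)
E
```

```text
pics
top 47.559803770099606 258.4026310925088 195.67332148051347 [[-0.014, -0.981, 0.195, 0.301], [-1.0, 0.016, 0.01, 0.005], [-0.013, -0.195, -0.981, 1.316], [0.0, 0.0, 0.0, 1.0]]
side 43.81795515817913 253.70450751433125 184.55486341142648 [[-0.943, -0.177, 0.283, 0.168], [-0.334, 0.487, -0.807, 1.052], [0.006, -0.855, -0.518, 0.727], [0.0, 0.0, 0.0, 1.0]]
{'t': 0.1, 'q': array([ 1.44120478,  0.50177895, -0.42678918,  1.55135238,  0.22076456,
        1.1383205 , -0.21030472]), 'joint_vel': array([-0.00054738, -0.0031055 , -0.00014703, -0.00219542, -0.00040234,
        0.00068597,  0.00079333]), 'joint_efforts': array([-1.11905514e-02, -5.70811987e+01, -5.83878189e+00, -2.81748050e+01,
        1.05530859e-02,  5.60543005e-03, -2.36806261e-05]), 'ee_pos': array([ 0.2485175 , -0.59992149,  0.23034298]), 'eef_rot': array([ 9.80774486e-01,  1.95142471e-01, -1.34939526e-04, -8.97229355e-04]), 'force': array([ 0.05630239,  0.53474537, -1.34471692]), 'ft_torque': array([0.01909766, 0.03501327, 0.02050686]), 'gripper_force': 0.0, 'finger_gap': 0.08556626844443753}
0.0187
```

View pics/top0.png

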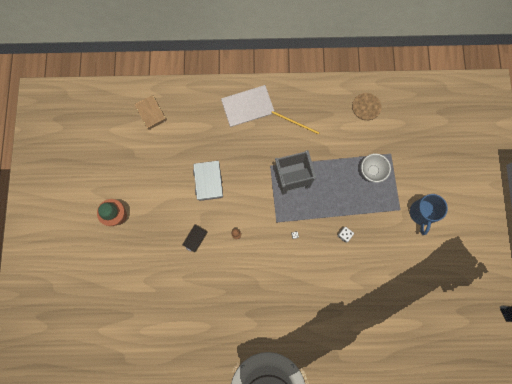

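View pics/side0.png

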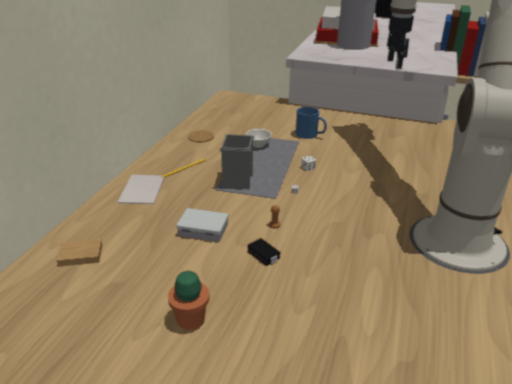

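The top view shows the tin (208,180), case (195,238), pawn (236,233), small die (295,235), large die (346,234), tower (294,172), bowl (376,168), mug (430,208) and cactus (111,212). The side view shows the same layout, with the steel clip on the case's end nearest the robot. Next I'll segment the objects and look at enlarged crops.

```bash
cat > vis.py <<'E'
import numpy as np,cv2
def ray(f,u,v):
    F=f["pixels"].shape[0]/2/np.tan(np.radians(f["fovy"])/2); T=np.array(f["cam_to_world"])
    d=T[:3,:3]@np.array([(u-f["cx"])/F,(v-f["cy"])/F,1.]); return T[:3,3],d
def onz(f,u,v,z):
    o,d=ray(f,u,v); return (o+d*(z-o[2])/d[2])[:2]
def proj(f,p):
    F=f["pixels"].shape[0]/2/np.tan(np.radians(f["fovy"])/2); T=np.array(f["cam_to_world"])
    c=T[:3,:3].T@(np.array(p)-T[:3,3]); return np.array([F*c[0]/c[2]+f["cx"],F*c[1]/c[2]+f["cy"]])
def blob(m,x0,y0,x1,y1):
    s=np.zeros_like(m); s[y0:y1,x0:x1]=m[y0:y1,x0:x1]
    n,l,st,c=cv2.connectedComponentsWithStats(s); i=1+st[1:,4].argmax(); return (l==i).astype(np.uint8),c[i],st[i,4]
def crop(f,name,x0,y0,x1,y1,k):
    cv2.imwrite("pics/"+name,cv2.resize(f["pixels"][y0:y1,x0:x1,::-1],None,fx=k,fy=k,interpolation=cv2.INTER_CUBIC))
E
python3 - <<'E'
from vis import *
t=np.load("top0.npy",allow_pickle=True).item(); s=np.load("side0.npy",allow_pickle=True).item()
crop(t,"tcrop.png",170,150,370,260,4)
crop(s,"scrop.png",170,130,330,280,4)
for f,boxes in((t,dict(case=(175,220,215,260),mat=(262,145,410,230),tin=(185,155,228,205),pawn=(225,222,248,245),sd=(285,225,305,245),ld=(333,222,360,246))),):
    h=cv2.cvtColor(f["pixels"],cv2.COLOR_RGB2HSV); v=h[...,2];sat=h[...,1]
    M=dict(case=v<60,mat=(sat<60)&(v<130),tin=(sat<60)&(v>130),pawn=v<110,sd=(sat<60)&(v>120),ld=(sat<70)&(v>120))
    for k,b in boxes.items():
        m,c,a=blob(M[k].astype(np.uint8),*b); ct=max(cv2.findContours(m,0,2)[0],key=cv2.contourArea)
        r=cv2.minAreaRect(cv2.convexHull(ct)); z=dict(case=.022,mat=.002,tin=.036,pawn=.03,sd=.018,ld=.034)[k]
        B=np.array([onz(f,*p,z) for p in cv2.boxPoints(r)])
        print(k,a,c.round(1),np.round(onz(f,*c,z),4),"rect",B.mean(0).round(4),np.linalg.norm(B-np.roll(B,1,0),axis=1).round(4),[round(float(np.degrees(np.arctan2(*(B[i]-B[i-1])[::-1]))),1) for i in(0,1)])
E
```

```text
case 86 [192.6 236.5] [0.4372 0.2163] rect [0.4338 0.2105] [0.0384 0.067  0.0387 0.0667] [56.2, -33.3]
mat 6633 [328.  188.3] [ 0.5818 -0.1957] rect [ 0.6025 -0.2154] [0.214  0.3914 0.2149 0.3794] [4.5, -85.0]
tin 950 [207.3 179.7] [0.607  0.1722] rect [0.6075 0.1725] [0.1137 0.0801 0.1137 0.0787] [7.4, -84.0]
pawn 10 [236.9 229.8] [0.4543 0.0837] rect [0.4539 0.0844] [0.0215 0.0074 0.0215 0.0074] [55.6, -34.0]
sd 45 [294.6 234.9] [ 0.438  -0.0876] rect [ 0.4376 -0.0873] [0.0179 0.0209 0.0179 0.0208] [-1.6, -90.9]
ld 143 [346.1 233.9] [ 0.4368 -0.2379] rect [ 0.4357 -0.2368] [0.0346 0.0396 0.0347 0.0395] [51.5, -38.9]
```

View pics/tcrop.png

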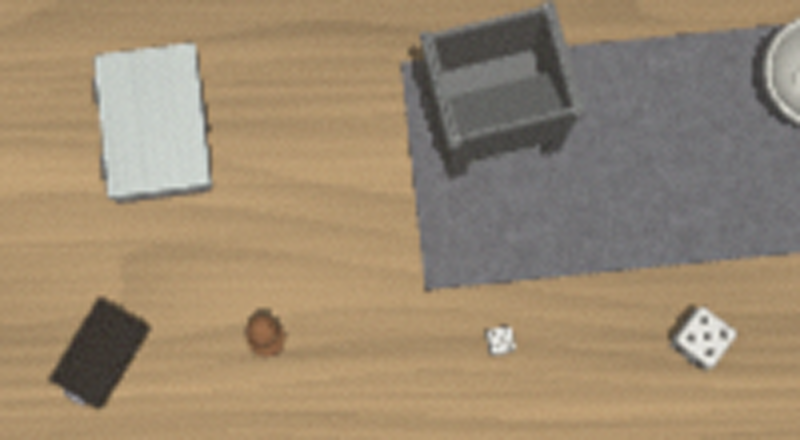

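View pics/scrop.png

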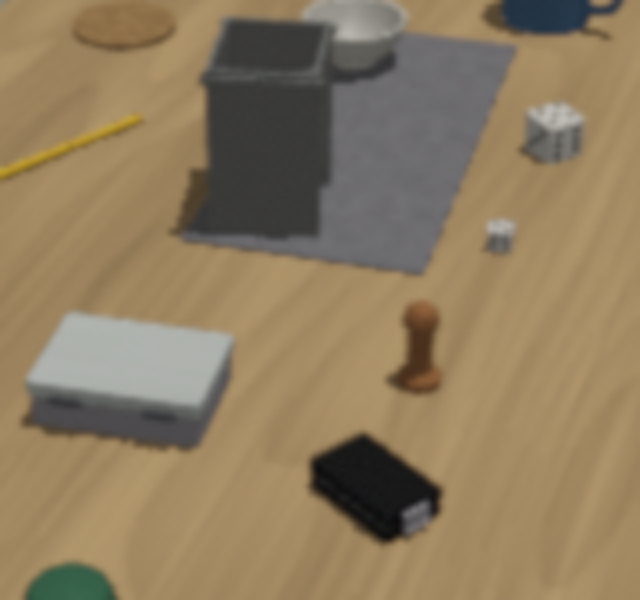

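The crops show the case with its clip at the lower-left (robot-side, +y) end. The tower is turned relative to the mat: its rim corners are near crop (422,37), (550,5), (578,110) and (448,148). Both dice lie on their faces and the pawn stands. I'll do one refined measurement with line fits.

```bash
python3 - <<'E'
from vis import *
t=np.load("top0.npy",allow_pickle=True).item(); s=np.load("side0.npy",allow_pickle=True).item()
H=cv2.cvtColor(t["pixels"],cv2.COLOR_RGB2HSV); v=H[...,2];sat=H[...,1]
# mat edges (sub-pixel: strongest saturation step)
S=cv2.GaussianBlur(sat,(0,0),0.8).astype(float)
def edge(a): 
    g=np.abs(np.diff(a)); i=g.argmax(); j=np.arange(max(i-2,0),min(i+3,len(g))); return (g[j]*(j+.5)).sum()/g[j].sum()
fr=np.array([(u,205+edge(S[205:230,u])) for u in range(282,392)])
def fit(p): 
    l=cv2.fitLine(p.astype(np.float32),cv2.DIST_HUBER,0,.01,.01).ravel(); return np.cross([l[2],l[3],1],[l[2]+l[0],l[3]+l[1],1])
L=fit(np.array([(265+edge(S[r,265:290]),r) for r in range(195,217)]))
R=fit(np.array([(380+edge(S[r,380:408]),r) for r in range(165,208)]))
Fm=fit(fr); c=[np.cross(Fm,l) for l in(L,R)]; c=[q[:2]/q[2] for q in c]
a,b=[onz(t,*q,.002) for q in c]; print("mat corners",np.round(c,1),a,b,np.linalg.norm(a-b))
y=(a-b)/np.linalg.norm(a-b); x=np.array([y[1],-y[0]]); o=(a+b)/2+.09*x
print("mat yaw",np.degrees(np.arctan2(x[1],x[0])),"o",o,"tower",o+.04*x+.125*y,"mid",o+.04*x)
def rect(m,b,z,f=t):
    m,c,ar=blob(m.astype(np.uint8),*b); ct=max(cv2.findContours(cv2.resize(m*255,None,fx=4,fy=4,interpolation=cv2.INTER_LINEAR)//128,0,2)[0],key=cv2.contourArea)
    P=np.array([onz(f,*((p+.5)/4-.5),z) for p in ct[:,0].astype(float)]).astype(np.float32); r=cv2.minAreaRect(P)
    return ar,c.round(1),np.round(onz(f,*c,z),4),np.round(r[0],4),np.round(r[1],4),round(r[2],1)
print("case",rect(v<105,(178,220,212,256),.022))
print("tin",rect((sat<60)&(v>130),(185,155,228,205),.036))
print("sd",rect(((sat<60)|(v<60)),(285,225,305,245),.018))
print("ld",rect(((sat<60)|(v<60)),(333,222,360,246),.034))
hs=cv2.cvtColor(s["pixels"],cv2.COLOR_RGB2HSV)
wood=lambda h:(h[...,0]<12)&(h[...,1]>120)
for f,h,bx in((t,H,(225,220,250,248)),(s,hs,(262,198,290,232))):
    m,c,ar=blob(wood(h).astype(np.uint8),*bx); ys,xs=np.where(m); print("pawn",ar,c,xs.min(),xs.max(),ys.min(),ys.max(),onz(f,*c,.03))
lsd=cv2.createLineSegmentDetector()
for nm,(x0,y0,x1,y1),z in(("tower",(270,145,320,200),.132),("sd",(285,225,305,245),.018),("ld",(333,222,360,246),.034)):
    g=cv2.resize(cv2.cvtColor(t["pixels"][y0:y1,x0:x1],cv2.COLOR_RGB2GRAY),None,fx=4,fy=4,interpolation=cv2.INTER_CUBIC)
    for q in lsd.detect(g)[0][:,0]:
        p=onz(t,x0+q[0]/4,y0+q[1]/4,z);w=onz(t,x0+q[2]/4,y0+q[3]/4,z);n=np.linalg.norm(p-w)
        if n>(.035 if nm=="tower" else .012): print(nm,p.round(4),w.round(4),round(n,3),"mod90 %.1f"%(np.degrees(np.arctan2(*(w-p)[::-1]))%90))
E
```

```text
mat corners [[275.9 222.1]
 [400.  209.7]] [ 0.47944278 -0.03315829] [ 0.51150235 -0.41129807] 0.3794963865936014
mat yaw 4.846080957919915 o [ 0.58515084 -0.21462505] tower [ 0.61444794 -0.08669272] mid [ 0.62500785 -0.21124588]
case (np.int32(370), array([194.5, 237.9]), array([0.4329, 0.2106]), array([0.4332, 0.2107]), array([0.0479, 0.074 ]), 59.2)
tin (np.int32(950), array([207.3, 179.7]), array([0.607 , 0.1722]), array([0.6075, 0.1723]), array([0.1163, 0.0815]), 6.7)
sd (np.int32(45), array([294.6, 234.9]), array([ 0.438 , -0.0876]), array([ 0.4376, -0.0873]), array([0.0231, 0.0202]), 89.1)
ld (np.int32(166), array([345.4, 234.2]), array([ 0.4361, -0.2357]), array([ 0.4361, -0.2354]), array([0.0397, 0.0418]), 51.2)Traceback (most recent call last):
  File "<stdin>", line 28, in <module>
  File "vis.py", line 12, in blob
    n,l,st,c=cv2.connectedComponentsWithStats(s); i=1+st[1:,4].argmax(); return (l==i).astype(np.uint8),c[i],st[i,4]
                                                      ~~~~~~~~~~~~~~~^^
ValueError: attempt to get argmax of an empty sequence
```

```bash
python3 - <<'E'
from vis import *
t=np.load("top0.npy",allow_pickle=True).item(); s=np.load("side0.npy",allow_pickle=True).item()
print("head",onz(t,235.6,230.9,.0475),onz(s,275.1,208.6,.0475),"foot",onz(s,275.0,224.3,.003))
print("top px",t["pixels"][230,230:243].tolist())
# cross-check side view: projected centres
for n,p in dict(case=(.4332,.2107,.022),tin=(.607,.1722,.036),sd=(.438,-.0876,.018),ld=(.4361,-.2357,.034)).items(): print(n,((proj(s,p)-[170,130]+.375)*4).round())
lsd=cv2.createLineSegmentDetector()
for nm,(x0,y0,x1,y1),z in(("tower",(270,145,320,200),.132),("sd",(285,225,305,245),.018),("ld",(333,222,360,246),.034)):
    g=cv2.resize(cv2.cvtColor(t["pixels"][y0:y1,x0:x1],cv2.COLOR_RGB2GRAY),None,fx=4,fy=4,interpolation=cv2.INTER_CUBIC)
    for q in lsd.detect(g)[0][:,0]:
        p=onz(t,x0+q[0]/4,y0+q[1]/4,z);w=onz(t,x0+q[2]/4,y0+q[3]/4,z);n=np.linalg.norm(p-w)
        if n>(.035 if nm=="tower" else .012): print(nm,p.round(4),w.round(4),round(n,3),"mod90 %.1f"%(np.degrees(np.arctan2(*(w-p)[::-1]))%90))
E
```

```text
head [0.44907442 0.08647697] [0.4480702  0.08596174] foot [0.44523846 0.09159777]
top px [[180, 150, 111], [173, 146, 109], [110, 86, 59], [118, 87, 59], [133, 93, 64], [141, 100, 72], [134, 95, 66], [118, 84, 58], [101, 77, 55], [108, 90, 69], [171, 144, 107], [177, 150, 113], [175, 148, 107]]
case [382. 469.]
tin [137. 355.]
sd [506. 225.]
ld [560. 114.]
tower [ 0.6563 -0.1195] [ 0.5889 -0.1354] 0.069 mod90 13.3
tower [ 0.6292 -0.1068] [ 0.6143 -0.0453] 0.063 mod90 13.6
tower [ 0.6018 -0.0394] [ 0.5607 -0.0492] 0.042 mod90 13.4
tower [ 0.6401 -0.041 ] [ 0.6581 -0.1166] 0.078 mod90 13.4
tower [ 0.5656 -0.0598] [ 0.5828 -0.1335] 0.076 mod90 13.2
ld [ 0.433  -0.2168] [ 0.4136 -0.2407] 0.031 mod90 50.8
ld [ 0.458  -0.2357] [ 0.4337 -0.2148] 0.032 mod90 49.3
ld [ 0.4128 -0.2413] [ 0.4364 -0.2601] 0.03 mod90 51.4
ld [ 0.4405 -0.2598] [ 0.4592 -0.2365] 0.03 mod90 51.3
ld [ 0.4509 -0.2186] [ 0.4609 -0.2284] 0.014 mod90 45.6
```

```bash
cat > rob.py <<'E'
from cell import *
import numpy as np
from scipy.spatial.transform import Rotation as R
def quat(deg): return (R.from_euler("z",deg,degrees=True)*R.from_euler("x",180,degrees=True)).as_quat()
def over(x,y,deg,z=.25):
    """Go above a point, with the half-turn of the wrist that needs less motion."""
    q0=get_state()["q"]; best=None
    for d in(deg,deg+180,deg-180):
        q=inverse_kinematics([x,y,z],quat(d))
        if q is not None and (best is None or np.abs(q-q0).max()<best[0]): best=(np.abs(q-q0).max(),d)
    movep([x,y,z],quat(best[1])); print("over",best, get_state()["ee_pos"].round(4))
def pick(x,y,deg,z,up=.25):
    open_gripper(); over(x,y,deg); line_to([x,y,z+.04],velocity=.25); line_to([x,y,z],velocity=.08); close_gripper()
    g=get_state(); print("gap",round(g["finger_gap"],4),"F",round(g["gripper_force"],1)); line_to([x,y,up],velocity=.2)
    g=get_state(); print("gap",round(g["finger_gap"],4),"F",round(g["gripper_force"],1),"t",g["t"])
def place(x,y,deg,z,up=.25):
    over(x,y,deg); line_to([x,y,z+.03],velocity=.2)
    hit=line_to([x,y,z-.004],velocity=.03,force_limit=4); print("contact",hit,get_state()["ee_pos"].round(4))
    open_gripper(); dwell(.2); line_to([x,y,up],velocity=.2); print("t",get_state()["t"])
E
python3 - <<'E'
from rob import *
pick(.4332,.2107,-30.8,.002)
place(.607,.1722,6.5,.038)
pick(.4487,.0862,-10,.027)
from vis import *
for n in("top","side"):
    f=grab_frame(n); np.save(f"{n}1.npy",f,allow_pickle=True)
    crop(f,f"{n}1.png",*((130,130,330,280,4) if n=="top" else (150,80,350,230,4)))
E
```

```text
over (np.float64(0.8917873794055811), -210.8) [0.4338 0.2099 0.2499]
gap 0.0427 F 61.5
gap 0.043 F 60.8 t 6.7333
over (np.float64(0.6882355948406682), 186.5) [0.6058 0.173  0.2486]
contact True [0.6067 0.1721 0.0388]
t 11.3333
over (np.float64(0.48257418767045607), -190) [0.4497 0.086  0.2505]
gap 0.0211 F 58.5
gap 0.0213 F 58.6 t 15.725
```

View pics/side1.png

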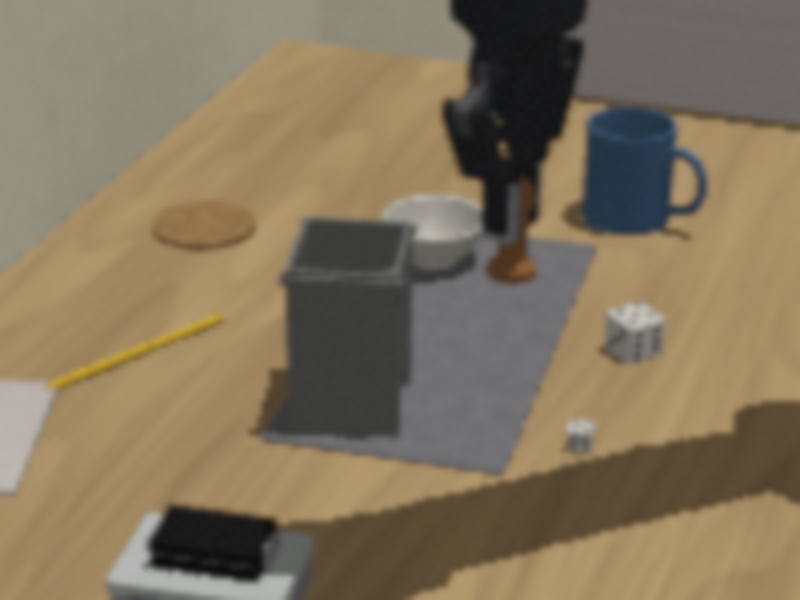

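The side view shows the case flat on the tin at crop (215,540). The pawn hangs in the gripper with its foot at (511,268), leaning slightly. I'll measure the case and the foot before placing.

```bash
python3 - <<'E'
from vis import *
t=np.load("top1.npy",allow_pickle=True).item(); s=np.load("side1.npy",allow_pickle=True).item()
v=cv2.cvtColor(t["pixels"],cv2.COLOR_RGB2HSV)[...,2]
m,c,a=blob((v<105).astype(np.uint8),185,155,232,208)
ys,xs=np.where(m);P=np.array([onz(t,x,y,.058) for x,y in zip(xs,ys)]).astype(np.float32); r=cv2.minAreaRect(P); print("case",a,c,onz(t,*c,.058),r)
crop(t,"tin1.png",180,150,260,210,8)
crop(s,"pawn1.png",258,105,298,155,10)
# foot bottom centre: crop side1 px (511,272)/4
print("foot", onz(s,150+511/4-.4,80+267/4-.4,.226))
E
```

```text
case 19 [228.73684211 163.68421053] [0.6499166  0.10564586] ((0.6511977314949036, 0.10554615408182144), (0.026056401431560516, 0.006401804741472006), 43.572166442871094)
foot [0.44656875 0.09047021]
```

View pics/pawn1.png

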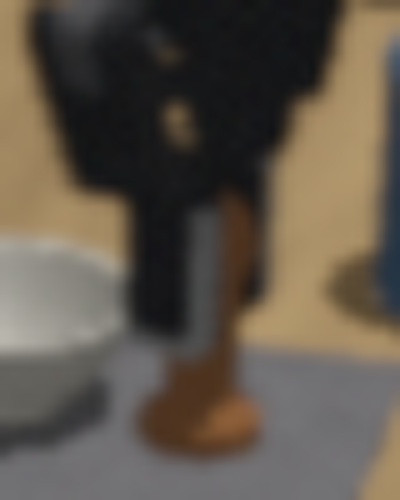

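View pics/tin1.png

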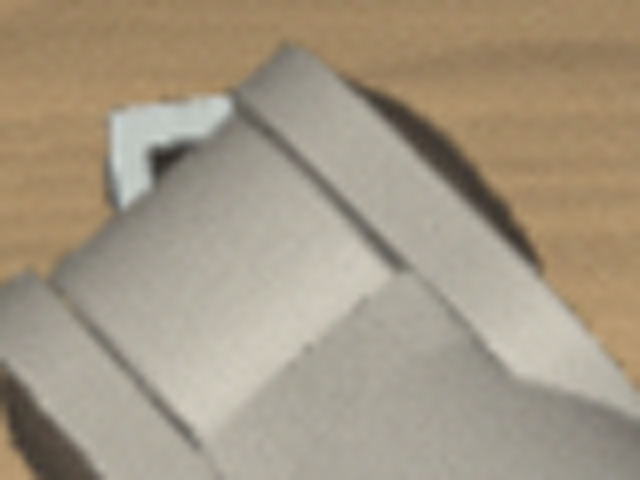

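The crop shows the foot directly under the grip, so the pawn is held practically upright. The arm blocks the top view of the tin, so I'll swing aside for a clear look at the case before placing.

```bash
python3 - <<'E'
from rob import *
from vis import *
over(.45,-.2,-10)
t=grab_frame("top"); np.save("top2.npy",t,allow_pickle=True)
crop(t,"tin2.png",170,140,270,215,8)
h=cv2.cvtColor(t["pixels"],cv2.COLOR_RGB2HSV);v=h[...,2]
def rect(m,z):
    ys,xs=np.where(m);r=cv2.minAreaRect(np.array([onz(t,x,y,z) for x,y in zip(xs,ys)]).astype(np.float32)); return np.round(r[0],4),np.round(r[1],4),round(r[2],1)
m,c,a=blob((v<105).astype(np.uint8),190,158,226,202); print("case",a,c,onz(t,*c,.058),rect(m,.058))
m,c,a=blob((v<130).astype(np.uint8),190,158,226,202); print("case",a,c,onz(t,*c,.058),rect(m,.058))
E
```

```text
over (np.float64(0.6628113884403332), 170) [ 0.4504 -0.1982  0.25  ]
case 347 [206.67723343 179.15850144] [0.60346446 0.17128137] (array([0.6029, 0.1711]), array([0.0737, 0.0437]), 6.3)
case 379 [206.7994723  179.32189974] [0.60295936 0.17091281] (array([0.6024, 0.1706]), array([0.0778, 0.0463]), 6.3)
```

View pics/tin2.png

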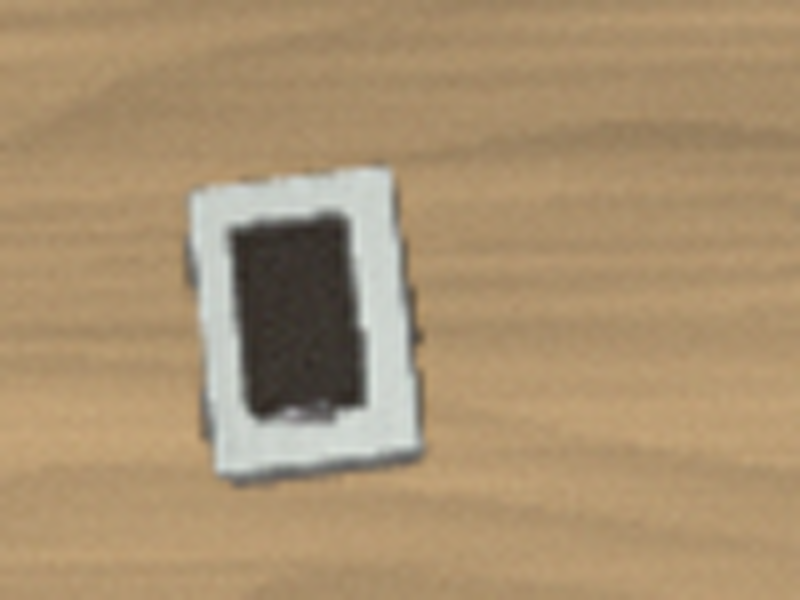

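The case sits on the lid at crop (300,315), about 4 mm from the tin's centre, aligned and flat. Now I'll place the pawn and both dice.

```bash
python3 - <<'E'
from rob import *
from vis import *
place(.6034,.1712,-10,.085)
c,s=np.cos(np.radians(4.85)),np.sin(np.radians(4.85))
pick(.4361,-.2357,51.2,.003)
place(.625,-.2112,4.85,.006)
pick(.4380,-.0876,14,.002)
over(.45,.0,14)
for n,b in(("top",(180,140,380,260)),("side",(170,90,330,250))):
    f=grab_frame(n); np.save(f"{n}3.npy",f,allow_pickle=True); crop(f,f"{n}3.png",*b,4 if n=="top" else 3.7)
E
```

```text
over (np.float64(1.0016776178440054), 170) [0.6038 0.1696 0.2498]
contact True [0.6033 0.1713 0.0854]
t 22.0167
over (np.float64(1.047366522545197), 51.2) [ 0.437  -0.2346  0.2501]
gap 0.0333 F 60.0
gap 0.0333 F 59.5 t 27.3833
over (np.float64(1.0255651699438213), 4.85) [ 0.6241 -0.2114  0.2489]
contact True [ 0.6247 -0.2111  0.0056]
t 32.625
over (np.float64(0.5085853697590219), 14) [ 0.4395 -0.0885  0.2508]
gap 0.0163 F 59.0
gap 0.0165 F 58.5 t 37.4
over (np.float64(0.2190502360514821), 14) [0.4495 0.0014 0.2492]
```

View pics/side3.png

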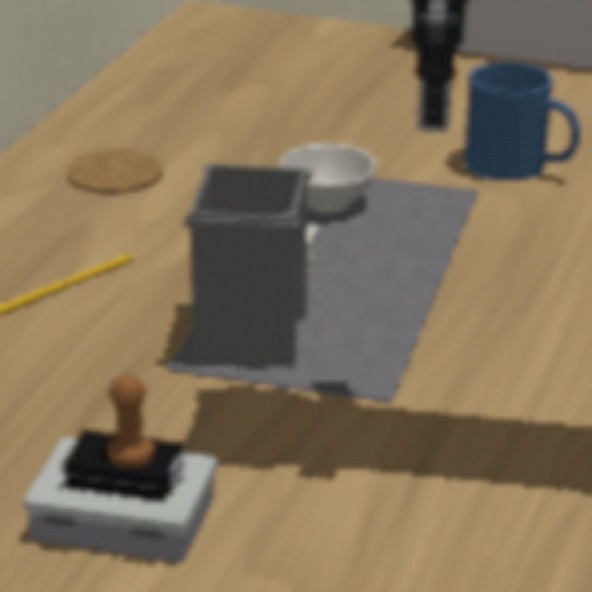

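The side view shows the pawn upright on the case at (130,420), and the large die just visible between tower and bowl at (313,240). I'll place the small die now, then back off and check.

```bash
python3 - <<'E'
from rob import *
from vis import *
place(.5152,-.1103,13.4,.004)
over(.42,-.35,0,.3)
for n,b in(("top",(190,140,390,260)),("side",(170,90,330,250))):
    f=grab_frame(n); np.save(f"{n}4.npy",f,allow_pickle=True); crop(f,f"{n}4.png",*b,4 if n=="top" else 3.7)
t=np.load("top4.npy",allow_pickle=True).item()
h=cv2.cvtColor(t["pixels"],cv2.COLOR_RGB2HSV);v=h[...,2]
for nm,p,z,T,yaw in(("ld",(.625,-.2112),.036,(.625,-.2112),4.85),("sd",(.5152,-.1103),.020,(.6144,-.0867),13.4)):
    u=proj(t,(*p,z)).astype(int); m,c,a=blob((v>130).astype(np.uint8),u[0]-10,u[1]-10,u[0]+11,u[1]+11)
    w=onz(t,*c,z); print(nm,a,w,"rel",R.from_euler("z",-yaw,degrees=True).apply([*(w-T),0])[:2])
E
```

```text
over (np.float64(0.16774200768888425), 13.4) [ 0.5149 -0.1121  0.2492]
contact True [ 0.5149 -0.1102  0.0044]
t 42.9167
over (np.float64(0.39914070489537), 0) [ 0.421  -0.3479  0.2996]
ld 133 [ 0.62108885 -0.21076695] rel [-0.00386053  0.00076217]
sd 46 [ 0.51420343 -0.10987494] rel [-0.10283955  0.00067632]
```

View pics/top4.png

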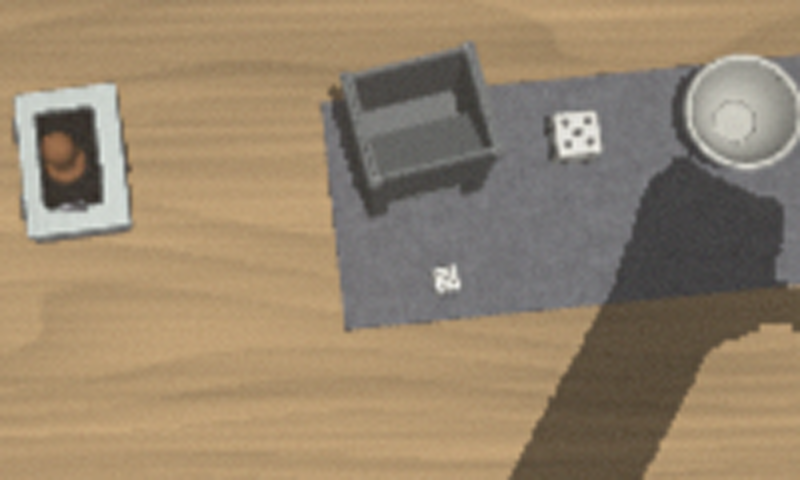

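View pics/side4.png

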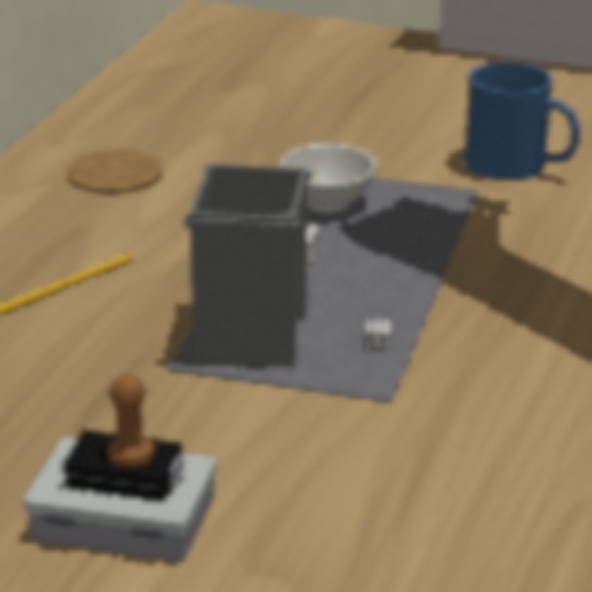

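Both views show everything in place: the pawn upright on the case, the large die midway, and the small die in front of the mouth. The pawn's centring is the tightest tolerance, so I'll check that numerically.

```bash
python3 - <<'E'
from vis import *
t=np.load("top4.npy",allow_pickle=True).item(); s=np.load("side4.npy",allow_pickle=True).item()
for nm,f,o,k,h,ft in(("top",t,(190,140),4,(66,148),None),("side",s,(170,90),3.7,(127,388),(131,450))):
    g=lambda p,z:onz(f,*(np.array(o)+np.array(p)/k-.4),z).round(4)
    print(nm,"head",g(h,.1055), "foot",g(ft,.061) if ft else "")
# redness-based segmentation of pawn over black case
for nm,f,b in(("top",t,(196,166,220,194)),("side",s,(188,188,220,218))):
    p=f["pixels"].astype(int); m=(p[...,0]-p[...,2]>35).astype(np.uint8); m,c,a=blob(m,*b); ys,xs=np.where(m); print(nm,a,c,(xs.min(),xs.max(),ys.min(),ys.max()))
    for y in np.unique(ys): print(y,xs[ys==y].min(),xs[ys==y].max(),end="; ")
    print()
p=lambda z:[proj(f,(.603,.1712,z)).round(1).tolist() for f in(t,s)]
print("expect foot/head",p(.061),p(.1055))
E
```

```text
top head [0.5996 0.1667] foot 
side head [0.6047 0.1691] foot [0.6014 0.1751]
top 102 [205.10784314 179.03921569] (np.int64(200), np.int64(210), np.int64(173), np.int64(185))
173 202 205; 174 201 207; 175 201 207; 176 200 208; 177 200 208; 178 201 210; 179 201 210; 180 202 210; 181 201 210; 182 202 210; 183 202 210; 184 203 209; 185 205 207; 
side 714 [203.85014006 199.33753501] (np.int64(188), np.int64(219), np.int64(188), np.int64(215))
188 188 214; 189 188 214; 190 188 216; 191 188 219; 192 188 219; 193 188 219; 194 188 219; 195 188 219; 196 188 219; 197 188 219; 198 188 219; 199 188 219; 200 188 219; 201 188 219; 202 188 219; 203 188 219; 204 188 219; 205 188 219; 206 188 219; 207 188 219; 208 202 219; 209 201 219; 210 200 219; 211 200 219; 212 200 210; 213 200 210; 214 200 209; 215 203 207; 
expect foot/head [[206.6, 179.1], [205.1, 210.2]] [[204.6, 175.5], [204.2, 195.0]]
```

```bash
python3 -c "
from cell import *
print(get_state()['t'],finish_job())"
```

```text
the job is handed in; nothing more can be done
44.0417 None
```

The job is handed in at 44 s: the last pictures show case, pawn and both dice within tolerance by my measurements, and the mug and cactus were left alone; the hand-in gave no pass or fail.

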